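# Put the keepsakes back on the lazy Susan

## Robot

A 7-joint arm with a two-finger parallel gripper is mounted at the origin on the work surface. World frame = base frame: x ahead of the robot, y to its left, z up, the work surface at z = 0. Lengths are in m, angles in rad, forces in N, time in s.
With the tool pointing down it reaches from about 0.425 to 0.925 m from the base axis. Payload 6.8 kg.
Tool frame: the origin (TCP) lies where the fingers leave the gripper's body, on its centre line; the fingertips stand 73 mm ahead of it and the grasp point (between the pads) lies 54 mm ahead of it; z points along the fingers, y is the line along which they close (so a half turn about z gives the same grasp; the last joint's range is limited). The gripper opens to 85 mm and grips with 20 to 120 N. Pads are 22 mm wide; open, the fingers measure 114 mm over their backs; the gripper's body (76 mm by 85 mm) begins 54 mm behind the grasp point. The pads swing forward as they close: fully open they stand 13 mm farther back than shut.
Start: joints at [1.017, 0.477, 0.022, 1.555, -0.011, 1.109, -0.083], TCP at [0.291, -0.609, 0.304] pointing down, gripper open.
Joint ranges: [-2.96, 2.96], [-0.34, 2.1], [-1.41, 1.46], [0.24, 2.44], [-1.37, 4.51], [0.17, 1.92], [-2.96, 2.96]. Speed limits (rad/s): [2.39, 2.39, 3.14, 3.14, 3.14, 3.14, 3.14].

## Interface

Orientations are given as a rotation vector (axis times angle).
In Python, from bench import r, grab_frame, camera_info gives the robot as it stands.
- The arm moves only by the shell command python3 -m pendant 'ROWS' [OPENING] [FORCE]. ROWS is rows parted by semicolons, their numbers by spaces, 1 to 5 of them, each of 6 numbers: dx, dy, dz in m, then a rotation vector rx, ry, rz in rad; each row is the pose to reach, as a shift and turn from the pose commanded when the command began, along the tool's axes at that moment; what a row does not reach only later rows make up. A row lasts 1/10 s, in which the tool goes at most 0.05 m and 0.15 rad, less where a joint would pass 70% of its speed; a pose out of reach is approached as far as the arm can. OPENING is the finger opening in m, set as the command begins (- or left out keeps the last). The fingers move at their own pace and stop on an object; FORCE is the grip in N (left out, the last holds). Time passes only in rows, so rows that do not move let the fingers close. It prints the time, the measured TCP pose, the force, the opening and the grip force at its end.
- r.get_obs(): the state, without advancing time (a new reading comes with each control period).
- grab_frame(name): name is "scene" or "top" or "wrist"; returns (picture, depth): 420x560x3 uint8, blue, green, red; 420x560 float32, m along the optical axis (not along the pixel's ray), 0 where there is no reading.
- camera_info(name): a dict with "camera_matrix" (3x3 intrinsics, pixels), "k1" (the pictures are not rectified: a ray, as slopes to the right and down, at radius r is drawn at 1 + k1 r^2 times it, then the intrinsics apply), "R" (3x3) and "t" (3): a world point X has camera coordinates R X + t. Camera axes: x right, y down, z forward; pixel columns grow to the right and rows downward; lengths in m; the calibration is good to about 2 mm. A picture is of the moment at which its call begins: read the wrist's pose just before it. camera_info takes no time and is no camera call; for the wrist camera it gives the pose at the moment of the call.
- r.hand_in(): hands the job in; it is judged then, once.
The state is a dict: "clock": time; "joints": joint angles; "qvel": joint speeds; "tau": joint torques, N m; "tcp_pos": TCP position; "orientation": TCP orientation; "contact_force": force on the tool from outside, world axes, zero at the start; "moment": the same for the moment, N m; "grip_width": finger opening in m; "gripper_force": force on a finger pad.
Only numpy, scipy, OpenCV 4.12 (cv2) and the standard library are available. Lean on these libraries where they do the work, as an engineer would, in place of code of your own. Each camera call takes 0.05 s, during which the arm holds its last target. There are 200 camera calls.

## Task

Put the four keepsakes back on the lazy Susan, each standing flat inside its own tray: the painted pot in the large round tray, the pitcher with handle and spout in the square one, the glass paperweight in the small round one, and the folded-wing juniper bird lengthwise in the oblong one. Keep each of them upright on the way. The jar without a handle and the bird with spread wings do not belong there: leave them where they stand.

Things in the scene. Friction and masses are not known exactly. Their poses are not given: they have to be found in the camera images.
- pot: Acoma-style pot, white with painted black and terracotta bands, loose, standing upright. 66 mm tall; foot 60 mm across, widest (66 mm, upright sides) from 18 to 44 mm up, neck 47 mm, mouth 52 mm. Origin: centre of its underside, z up; round. Belongs on the lazy Susan, in the large round tray. About 0.2 kg.
- pitcher: Small blue-glazed pitcher, loop handle and spout, loose, upright. 78 mm tall; foot 46 mm across, body 52 mm across with upright sides 14 to 48 mm up, neck 41 mm. Handle at -x, out to 50 mm from the axis, 24 to 72 mm up; spout at +x near the rim, to 36 mm: grip across y. Origin: centre of its underside. Belongs in the square tray, turned any way. About 0.2 kg.
- paperweight: Domed paperweight of green glass with a small white bead in its crown, loose. 50 mm across with upright sides to 22 mm up, then domed to 37 mm. Origin: centre of its underside; round. Belongs in the small round tray. About 0.2 kg.
- bird: Carved pale juniper bird, wings folded (slim from above), loose, on a plinth 76 x 30 x 10 mm. 54 mm tall at the head; body 33 mm wide in y (grip here across y, 14 to 36 mm up, over the origin); beak to +x (48 mm), tail to -x (55 mm). Origin: centre of the plinth's underside. Belongs in the oblong tray, lengthwise, head either way. About 0.08 kg.
- jar: Look-alike: blue-glazed jar of the pitcher's size and shape (52 mm across, 78 mm tall) but with neither handle nor spout. Loose. Origin: centre of its underside. Does not belong: leave it alone. All six loose entries stand on the ledge (z = 0) beside the lazy Susan, centres 100 mm or more apart; only a pebble and a small pine cone (under 30 mm tall) lie among them.
- winged_bird: Look-alike: juniper bird like the other, but with two wings spread to the sides, 94 mm across them in y. Loose, stands on the ledge. Origin: centre of the plinth's underside, beak to +x. Does not belong: leave it alone.
- pot_tray: Large round pale wooden tray on the lazy Susan, inside 84 mm across, for the pot. Fixed. Origin: centre of its underside; inner floor 3 mm and rim 8 mm above it. The lazy Susan is a wooden disc 324 mm across, top 28 mm above the ledge, pinned (does not turn), a brass finial 18 mm tall in its middle; the four trays sit around its rim, 95 mm from its middle, in any order.
- weight_tray: Small round pale wooden tray on the lazy Susan, inside 66 mm across, for the paperweight. Fixed. Origin: centre of its underside; inner floor 3 mm and rim 8 mm above it.
- pitcher_tray: Square pale wooden tray on the lazy Susan, inside 66 x 66 mm, for the pitcher. Fixed. Origin: centre of its underside; inner floor 3 mm and rim 8 mm above it; sides along its x and y.
- bird_tray: Oblong pale wooden tray on the lazy Susan, inside 104 mm along its x by 52 mm along its y, for the bird. Fixed. Origin: centre of its underside; inner floor 3 mm and rim 8 mm above it.
Things that resemble listed ones, but are neither listed nor needed, are in the scene too. Of the things that look like the paperweight, the larger one is meant.

How it is judged:
By the outcome, as a careful person would: the job done as asked, in the order asked, and still so for the second after the job is handed in, with the robot touching nothing.
It also fails if it takes over 109 s, if anything falls off the work surface, if the arm or the gripper's body presses on something with over 40 N, if the wrist force passes 120 N, or if a joint passes its speed limit or range.

## Working session

There is one attempt and no reset: what is moved stays moved. The work goes in short steps, Python scripts to look and compute and a shell command to move; the robot and the scene stay as the last step left them, time stands still between calls to the robot, and variables do not carry over. Pictures are saved under pics/ and viewed, at most 14 in all, crops included, and the job is handed in when it is done.

```bash
ls; mkdir -p pics
python3 - <<'E'
from bench import r,grab_frame,camera_info
import cv2,numpy as np
print(r.get_obs())
for n in("scene","top"):
    p,d=grab_frame(n); cv2.imwrite(f"pics/{n}0.png",p); np.save(f"{n}0.npy",d)
    i=camera_info(n); print(n,i)
    print((d>0).mean(),d[d>0].min(),d.max())
E
```

```text
pics
{'clock': 0.0, 'joints': array([ 1.01691516,  0.4777929 ,  0.02232951,  1.55646374, -0.01151828,
        1.10931208, -0.08312117]), 'qvel': array([-1.15692271e-04,  9.89927318e-04,  2.87790258e-05,  1.85595658e-03,
       -2.30174139e-03, -3.00471231e-04, -1.72330374e-03]), 'tau': array([-1.16843054e-03, -5.96455336e+01,  1.60766646e+00, -2.81191581e+01,
        1.24868233e-02,  9.49292618e-03, -2.50317373e-05]), 'tcp_pos': array([ 0.29083612, -0.60860925,  0.30292504]), 'orientation': array([-3.06214782e+00, -6.94057764e-01,  8.18664002e-04]), 'contact_force': array([-0.22204458, -0.0913514 ,  0.62384522]), 'moment': array([0.00595911, 0.00729402, 0.00257217]), 'gripper_force': 0.0, 'grip_width': 0.08525136899294199}
scene {'camera_matrix': array([[404.19823223,   0.        , 281.73205525],
       [  0.        , 404.19823223, 200.02953665],
       [  0.        ,   0.        ,   1.        ]]), 'k1': 0.03303231497722788, 'R': array([[ 0.81220664,  0.58317413,  0.01510997],
       [ 0.46680692, -0.63416774, -0.6163786 ],
       [-0.3498738 ,  0.50768023, -0.78730497]]), 't': array([-0.38014416, -0.20444432,  1.42954884])}
0.9960756802721088 0.62195307 3.637629
top {'camera_matrix': array([[382.82554476,   0.        , 287.05672936],
       [  0.        , 382.82554476, 216.8601827 ],
       [  0.        ,   0.        ,   1.        ]]), 'k1': -0.02678729499510074, 'R': array([[-0.02593079, -0.99965968, -0.00284951],
       [-0.98349384,  0.02602187, -0.17906067],
       [ 0.17907388, -0.00184071, -0.98383391]]), 't': array([0.00655605, 0.49556382, 0.93829168])}
0.9961734693877551 0.66736877 1.9000944
```

View pics/top0.png

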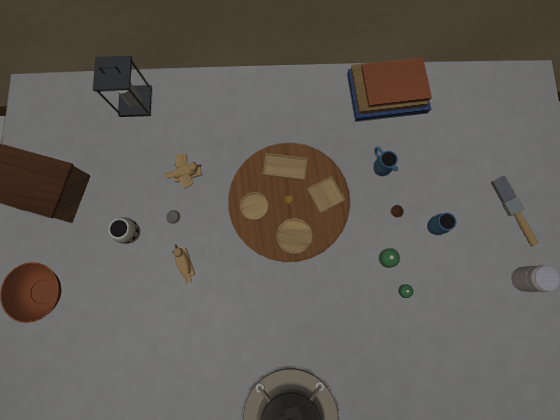

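View pics/scene0.png

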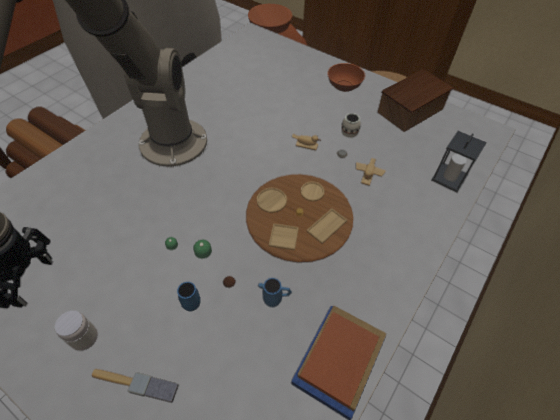

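The top view has world +x up and +y left. The pot is at (123,230), the folded bird at (183,263), the winged bird at (183,170), the pitcher at (385,162), the jar at (441,224) and the larger paperweight at (389,258). On the disc, the oblong tray is at (285,166), the square at (325,194), the large round at (294,236) and the small round at (253,206). The scene view agrees.

```bash
cat > h.py <<'E'
import cv2,numpy as np
from bench import r,grab_frame,camera_info
def rays(i,uv):
    s=cv2.undistortPoints(np.float64(uv).reshape(-1,1,2),i["camera_matrix"],np.array([i["k1"],0,0,0.])).reshape(-1,2)
    return np.c_[s,np.ones(len(s))]
def centre(i): return -i["R"].T@i["t"]
def onplane(i,uv,z):
    d=rays(i,uv)@i["R"]; c=centre(i); return c+d*((z-c[2])/d[:,2])[:,None]
def cloud(i,d):
    v,u=np.mgrid[:420,:560]; k=rays(i,np.c_[u.ravel(),v.ravel()])*d.reshape(-1,1)
    return ((k-i["t"])@i["R"]).reshape(420,560,3)
def tri(i,a,j,b):
    p,q=centre(i),centre(j); e=(rays(i,a)@i["R"])[0]; f=(rays(j,b)@j["R"])[0]
    s=np.linalg.lstsq(np.c_[e,-f],q-p,rcond=None)[0]; x,y=p+s[0]*e,q+s[1]*f
    return (x+y)/2,np.linalg.norm(x-y)
E
cat > seg.py <<'E'
from h import *
T=dict(pot=(123,230),pitcher=(385,162),jar=(441,224),weight=(389,258),bird=(183,263),wbird=(183,170),
 )
it,is_=camera_info("top"),camera_info("scene")
dt,ds=np.load("top0.npy"),np.load("scene0.npy")
ct,cs=cloud(it,dt),cloud(is_,ds)
for n,c in(("top",ct),("scene",cs)):
    w=c.reshape(-1,3); m=(w[:,0]>.3)&(w[:,0]<.9)&(abs(w[:,1])<.4)&(abs(w[:,2])<.01)
    print(n,"table z med",np.median(w[m,2]),w[m,2].std())
for k,(u,v) in T.items():
    p=onplane(it,[(u,v)],.03)[0]
    for n,c in(("top",ct),("scene",cs)):
        w=c.reshape(-1,3); m=(np.hypot(*(w[:,:2]-p[:2]).T)<.06)&(w[:,2]>.006)&(w[:,2]<.12); q=w[m]
        lo,hi=q.min(0),q.max(0)
        rect=cv2.minAreaRect(np.float32(q[:,:2]*1000))
        cc,rr=cv2.minEnclosingCircle(np.float32(q[:,:2]*1000))
        print(k,n,len(q),"zmax %.4f"%np.percentile(q[:,2],98),"rect",np.round(rect[0],1),np.round(rect[1],1),round(rect[2],1),"circ",np.round(cc,1),round(rr,1))
for n,c in(("top",ct),("scene",cs)):
    w=c.reshape(-1,3);m=(w[:,2]>.024)&(w[:,2]<.031)&(w[:,0]>.35)&(w[:,0]<.85)&(abs(w[:,1])<.2);q=w[m]
    print(n,"disc",np.round(cv2.minEnclosingCircle(np.float32(q[:,:2]*1000)),1) if 0 else cv2.minEnclosingCircle(np.float32(q[:,:2]*1000)),np.median(q[:,2]))
    img=cv2.imread(f"pics/{n}0.png"); hsv=cv2.cvtColor(img,cv2.COLOR_BGR2HSV)
    i=it if n=="top" else is_
    for k,(u,v) in dict(oblong=(285,158),square=(325,194),large=(294,236),small=(253,206)).items():
        p=onplane(it,[(u,v)],.034)[0]
        m=(np.hypot(*(w[:,:2]-p[:2]).T)<.064)&(w[:,2]>.033)&(w[:,2]<.04)
        # rim points: higher than floor
        q=w[m]; print(n,k,len(q),"z",np.percentile(q[:,2],[5,50,95]).round(4),cv2.minAreaRect(np.float32(q[:,:2]*1000)),cv2.minEnclosingCircle(np.float32(q[:,:2]*1000)))
E
python3 seg.py
```

```text
top table z med -0.00017535343934217657 0.0019628039953739347
scene table z med -0.0011368675656714294 0.0021759389201658035
pot top 632 zmax 0.0696 rect [469.6 416.2] [59.5 74.4] 74.7 circ [468.  422.8] 41.5
pot scene 365 zmax 0.0697 rect [471.4 411.1] [60.5 62.6] 76.4 circ [471.7 414.2] 33.8
pitcher top 508 zmax 0.0816 rect [ 634.6 -262.1] [74.2 48.3] 61.5 circ [ 638.7 -264. ] 41.7
pitcher scene 567 zmax 0.0799 rect [ 635.1 -266.3] [73.5 50.4] 64.5 circ [ 636.2 -266.6] 41.9
jar top 503 zmax 0.0810 rect [ 468.5 -400.7] [50.  48.3] 60.5 circ [ 469.1 -401.6] 26.1
jar scene 516 zmax 0.0804 rect [ 468.3 -404.8] [48.4 47.8] 28.5 circ [ 468.  -405.3] 25.5
weight top 317 zmax 0.0395 rect [ 386.6 -266.5] [49.  46.9] 25.0 circ [ 387.1 -267.4] 25.0
weight scene 258 zmax 0.0386 rect [ 385.7 -272.3] [48.  45.9] 64.2 circ [ 385.  -271.5] 24.5
bird top 452 zmax 0.0527 rect [385.5 263.3] [102.2  33.1] 21.6 circ [385.1 264.3] 51.1
bird scene 271 zmax 0.0541 rect [382.4 260.5] [99.8 34.9] 25.0 circ [381.1 263.3] 50.5
wbird top 652 zmax 0.0529 rect [630.8 264.5] [82.8 80.5] 60.2 circ [632.2 267. ] 51
[... 1195 characters left out ...]
35772705078), 80.67141723632812) ((639.5015869140625, -7.30884313583374), 59.30342483520508)
scene square 115 z [0.0331 0.0346 0.037 ] ((552.558349609375, -111.07685089111328), (73.77207946777344, 75.81890869140625), 26.902122497558594) ((551.32861328125, -111.90371704101562), 50.131473541259766)
scene large 89 z [0.0334 0.0347 0.0377] ((445.7537841796875, -25.83260726928711), (87.60003662109375, 90.9715347290039), 17.731868743896484) ((446.55035400390625, -25.532638549804688), 46.91465759277344)
scene small 67 z [0.0331 0.0346 0.0375] ((527.3336791992188, 76.4136734008789), (69.60431671142578, 71.53982543945312), 12.940346717834473) ((527.0618286132812, 75.50340270996094), 37.7339973449707)
```

Run:
```python
import cv2
a=cv2.imread("pics/top0.png")
b=cv2.resize(a[130:270,220:360],None,fx=4,fy=4,interpolation=cv2.INTER_CUBIC); b=cv2.convertScaleAbs(b,alpha=1.8)
cv2.imwrite("pics/crop_disc.png",b)
```

```text
(no output)
```

View pics/crop_disc.png

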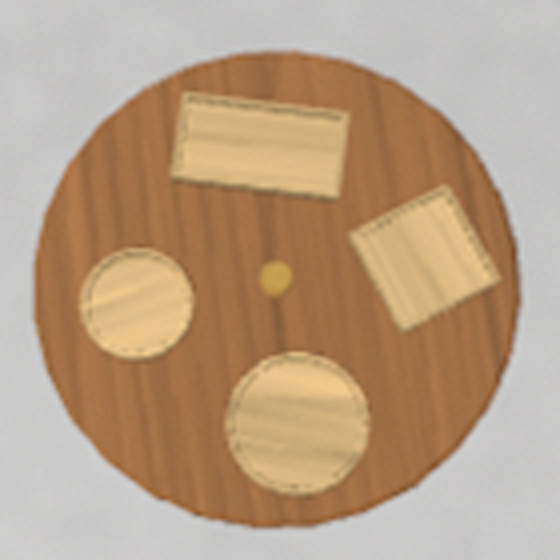

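The crop confirms the layout: oblong at (262,145), square at (425,258), large round at (298,423) and small round at (138,303), with the finial at (275,278). Next I'll measure the trays from colour in both views, along with handle and spout directions and the bird's heading.

```bash
cat > m2.py <<'E'
from h import *
I={n:camera_info(n) for n in("top","scene")}
seeds=dict(oblong=(638,2),square=(554,-111),large=(447,-25),small=(525,78))
C={}
for n,i in I.items():
    img=cv2.imread(f"pics/{n}0.png"); hsv=cv2.cvtColor(img,cv2.COLOR_BGR2HSV)
    m=cv2.inRange(hsv,(10,50,112),(30,170,255))
    cs,_=cv2.findContours(m,cv2.RETR_EXTERNAL,cv2.CHAIN_APPROX_NONE)
    for c in cs:
        if cv2.contourArea(c)<150: continue
        p=onplane(i,c.reshape(-1,2),.036)[:,:2]*1000
        mm=cv2.moments(c); uv=(mm["m10"]/mm["m00"],mm["m01"]/mm["m00"])
        q=p.mean(0)
        for k,s in seeds.items():
            if np.hypot(*(q-s))<35:
                C[n,k]=uv; rc=cv2.minAreaRect(np.float32(p)); e=cv2.minEnclosingCircle(np.float32(p))
                print(n,k,np.round(uv,1),"rect",np.round(rc[0],1),np.round(rc[1],1),round(rc[2],1),"circ",np.round(e[0],1),round(e[1],1))
for k in seeds:
    if("top",k)in C and("scene",k)in C: x,g=tri(I["top"],[C["top",k]],I["scene"],[C["scene",k]]); print(k,"tri",x.round(4),"gap",round(g,4))
# objects: fused cloud, averaged bias
for k,(a,b) in dict(pot=(.470,.414),pitcher=(.635,-.264),jar=(.468,-.403),weight=(.386,-.269),bird=(.384,.262)).items():
    for n,i in I.items():
        w=cloud(i,np.load(f"{n}0.npy")).reshape(-1,3)
        m=(np.hypot(w[:,0]-a,w[:,1]-b)<.065)&(w[:,2]>.012)&(w[:,2]<.12); q=w[m]
        t=q[q[:,2]>q[:,2].max()-.012]; h=q[(q[:,2]>.015)]
        far=q[np.argsort(-np.hypot(q[:,0]-a,q[:,1]-b))[:12]].mean(0)
        print(k,n,"top-slice circ",cv2.minEnclosingCircle(np.float32(t[:,:2]*1000)),"topslice mean",t.mean(0).round(4),"far",far.round(4))
# wide check of unexpected tall things near the path
w=cloud(I["top"],np.load("top0.npy"));
E
python3 m2.py
```

```text
top large [294.8 234.9] rect [449.6 -24.4] [84.8 88. ] 88.5 circ [449.4 -22.8] 45.3
top small [254.3 206.4] rect [527.1  79.8] [62.7 71.2] 3.8 circ [530.1  80. ] 36.1
top square [325.4 194.5] rect [ 555.6 -109.5] [71.3 70.2] 26.2 circ [ 554.1 -107.2] 46.7
top oblong [285.1 166.9] rect [632.3  -3.6] [106.6  50.9] 81.4 circ [632.4  -3.1] 57.9
scene square [283.5 235.4] rect [ 551.9 -108.7] [77.3 75.9] 26.4 circ [ 551.5 -109.6] 51.5
scene oblong [326.5 224.5] rect [631.2  -2.7] [113.4  60.9] 81.1 circ [630.9  -2.8] 62.3
scene large [271.5 199.6] rect [445.9 -23.1] [90.4 88.8] 82.9 circ [445.1 -22.6] 47.8
scene small [312.5 190. ] rect [542.9  92.2] [111.5  72.5] 36.4 circ [543.6  91.7] 57.3
oblong tri [ 0.6317 -0.0048  0.0363] gap 0.0004
square tri [ 0.5532 -0.1091  0.0361] gap 0.002
large tri [ 0.4488 -0.0258  0.037 ] gap 0.0021
small tri [0.5276 0.0786 0.0372] gap 0.0015
pot top top-slice circ ((475.0149841308594, 419.3711242675781), 25.982810974121094) topslice mean [0.4748 0.4182 0.0662] far [0.5053 0.413  0.0418]
pot scene top-slice circ ((470.1232604980469, 417.3274841308594), 27.
[... 614 characters left out ...]
5469), 22.871212005615234) topslice mean [ 0.4668 -0.4044  0.0774] far [ 0.4643 -0.4266  0.039 ]
weight top top-slice circ ((387.2189025878906, -267.3467712402344), 21.5872859954834) topslice mean [ 0.3867 -0.2676  0.0345] far [ 0.3986 -0.2488  0.0206]
weight scene top-slice circ ((386.46826171875, -270.2235412597656), 22.56963539123535) topslice mean [ 0.3865 -0.2715  0.0328] far [ 0.3773 -0.2923  0.02  ]
bird top top-slice circ ((397.315673828125, 267.06683349609375), 29.922245025634766) topslice mean [0.4083 0.2707 0.0486] far [0.377  0.2611 0.0384]
bird scene top-slice circ ((402.2158508300781, 267.65625), 18.05921745300293) topslice mean [0.4104 0.2695 0.0511] far [0.3527 0.2528 0.0379]
```

Run:
```python
import cv2,numpy as np
a=cv2.imread("pics/top0.png"); s=cv2.imread("pics/scene0.png")
f=lambda im,u,v:cv2.convertScaleAbs(cv2.resize(im[v-30:v+30,u-30:u+30],(260,260),interpolation=cv2.INTER_CUBIC),alpha=1.6)
cv2.imwrite("pics/crops.png",np.vstack([np.hstack([f(a,123,230),f(a,183,263),f(a,385,162)]),np.hstack([f(s,351,125),f(s,306,142),f(s,273,290)])]))
```

```text
(no output)
```

View pics/crops.png

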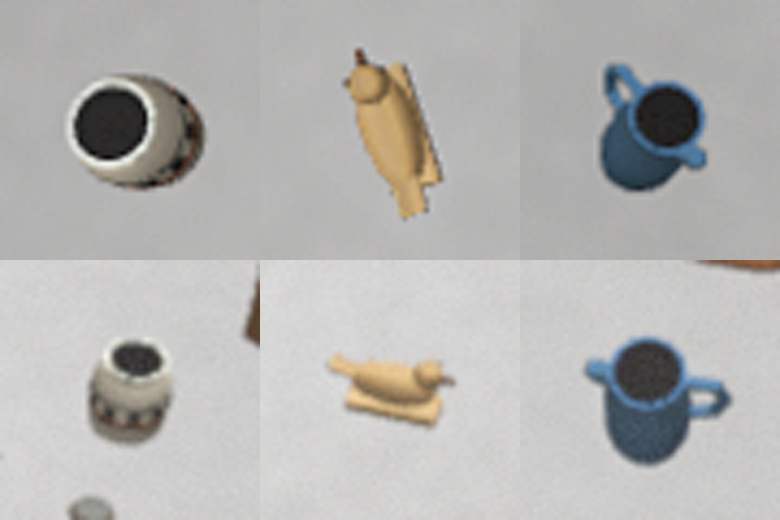

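The trays triangulate to 36–37 mm rim height, as they should. The pot's mouth is at (0.472, 0.418), and the bird's head points towards +x (upper left in the top view). The pitcher's handle points to +x+y. I'm moving over to the pot now.

```bash
cat >> h.py <<'E'
from scipy.spatial.transform import Rotation as Ro
def go(x,y,z,close=None):
    """shift/turn in tool axes to bring TCP to x,y,z, closing line at angle close (deg, mod 180), tool down"""
    o=r.get_obs(); R=Ro.from_rotvec(o["orientation"]); M=R.as_matrix()
    d=M.T@(np.array([x,y,z])-o["tcp_pos"]); yaw=np.degrees(np.arctan2(M[1,1],M[0,1]))
    t=0 if close is None else (close-yaw+90)%180-90
    psi=np.radians(yaw+t); ty=np.array([np.cos(psi),np.sin(psi),0]); tz=np.array([0,0,-1.]); tx=np.cross(ty,tz)
    rv=Ro.from_matrix(M.T@np.c_[tx,ty,tz]).as_rotvec()
    print("clk %.1f"%o["clock"],"tcp",o["tcp_pos"].round(4),"close ang %.1f"%yaw,"j1 %.2f j7 %.2f"%(o["joints"][0],o["joints"][6]),"shift",d.round(4),"turn",rv.round(3),"|d| %.3f"%np.linalg.norm(d))
E
python3 - <<'E'
from h import *
i=camera_info("wrist"); o=r.get_obs(); M=Ro.from_rotvec(o["orientation"]).as_matrix()
print("cam in tool",M.T@(centre(i)-o["tcp_pos"]),"\n",i["R"]@M, i["camera_matrix"][0,0])
E
P="python3 -m pendant"
$P '.037 -.028 0 0 0 0;.073 -.056 0 0 0 0;.11 -.084 0 0 0 0;.147 -.112 0 0 0 0;.183 -.14 0 0 0 0'
$P '.037 -.028 0 0 0 0;.073 -.056 0 0 0 0;.11 -.084 0 0 0 0;.147 -.112 0 0 0 0;.183 -.14 0 0 0 0'
$P '.017 -.035 0 0 0 0;.034 -.07 0 0 0 0;.05 -.105 0 0 0 0;.067 -.14 0 0 0 0;.084 -.176 0 0 0 0'
$P '.017 -.035 0 0 0 0;.034 -.07 0 0 0 0;.05 -.105 0 0 0 0;.067 -.14 0 0 0 0;.084 -.176 0 0 0 0'
$P '.006 -.04 0 0 0 0;.012 -.08 0 0 0 0;.018 -.12 0 0 0 0;.024 -.16 0 0 0 0;.028 -.197 0 0 0 0'
python3 -c "from h import *;go(.472,.418,.25)"
```

```text
cam in tool [ 0.06769074 -0.00063238 -0.07171757] 
 [[-4.06741393e-04  9.99999676e-01  6.94083791e-04]
 [-9.63967677e-01 -2.07445931e-04 -2.66019312e-01]
 [-2.66019082e-01 -7.77275405e-04  9.63967450e-01]] 307.23796264021263
clock: 0.6
tcp_pos: [0.3963, -0.4018, 0.3036]
orientation: [-3.063, -0.695, 0.0]
contact_force: [-0.1, 0.3, -0.1]
grip_width: 0.0853
gripper_force: 0.0
clock: 1.1
tcp_pos: [0.501, -0.1967, 0.3037]
orientation: [-3.064, -0.694, 0.0]
contact_force: [1.5, 0.3, -0.2]
grip_width: 0.0852
gripper_force: 0.0
clock: 1.6
tcp_pos: [0.5, -0.0022, 0.3037]
orientation: [3.064, 0.694, -0.001]
contact_force: [0.0, 0.1, -0.0]
grip_width: 0.0852
gripper_force: 0.0
clock: 2.1
tcp_pos: [0.5, 0.1926, 0.3037]
orientation: [3.064, 0.694, -0.001]
contact_force: [0.9, 0.1, 1.3]
grip_width: 0.0855
gripper_force: 0.0
clock: 2.6
tcp_pos: [0.4398, 0.3829, 0.3035]
orientation: [3.064, 0.695, -0.001]
contact_force: [1.1, 0.8, -0.1]
grip_width: 0.0853
gripper_force: 0.0
clk 2.6 tcp [0.4398 0.3829 0.3035] close ang -64.4 j1 -0.44 j7 -2.12 shift [ 0.0442 -0.0178  0.0535] turn [ 0.     0.001 -0.   ] |d| 0.072
```

```bash
cat > w.py <<'E'
from h import *
import sys
n,x,y,rad=sys.argv[1],*map(float,sys.argv[2:5])
i=camera_info("wrist"); p,d=grab_frame("wrist"); cv2.imwrite(f"pics/w_{n}.png",p)
w=cloud(i,d).reshape(-1,3); m=(np.hypot(w[:,0]-x,w[:,1]-y)<rad)&(w[:,2]>.01)&(w[:,2]<.12)&(d.ravel()>.12); q=w[m]*1000
print("n",len(q),"zmax",np.percentile(q[:,2],98).round(1))
print("all rect",cv2.minAreaRect(np.float32(q[:,:2])),"circ",cv2.minEnclosingCircle(np.float32(q[:,:2])))
t=q[q[:,2]>q[:,2].max()-12]; print("top circ",cv2.minEnclosingCircle(np.float32(t[:,:2])),"mean",t.mean(0).round(1))
E
python3 w.py pot .472 .418 .06
```

```text
n 3141 zmax 69.9
all rect ((473.4619445800781, 420.5727233886719), (65.44774627685547, 65.76773071289062), 25.129610061645508) circ ((473.51580810546875, 420.343994140625), 33.85490798950195)
top circ ((472.619384765625, 421.0397033691406), 25.900165557861328) mean [473.1 421.1  68.3]
```

View pics/w_pot.png

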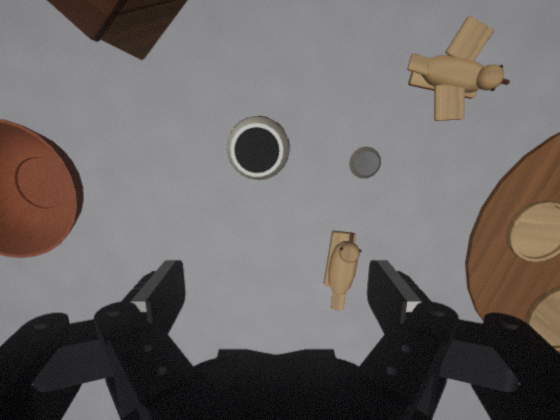

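The wrist picture shows the pot's mouth at (258,148), the folded bird at (345,265) with its head up, the pebble, the winged bird and the bowl at left. Refined, the pot is at (0.473, 0.420), which agrees with the other views. I'll grasp it.

```bash
P="python3 -m pendant"
$P '.046 -.019 0 0 0 0;.046 -.019 .04 0 0 0;.046 -.019 .08 0 0 0;.046 -.019 .12 0 0 0' 0.085 40
$P '0 0 .03 0 0 0;0 0 .06 0 0 0;0 0 .085 0 0 0;0 0 .104 0 0 0;0 0 .104 0 0 0'
python3 -c "from h import *;go(.473,.420,.08)"
$P '0 0 0 0 0 0;0 0 0 0 0 0;0 0 0 0 0 0;0 0 0 0 0 0;0 0 0 0 0 0' 0.03 40
$P '0 0 0 0 0 0;0 0 0 0 0 0;0 0 0 0 0 0'
```

```text
clock: 3.05
tcp_pos: [0.4741, 0.418, 0.1822]
orientation: [3.064, 0.694, -0.0]
contact_force: [-0.3, -0.5, -1.0]
grip_width: 0.0851
gripper_force: 0.0
clock: 3.55
tcp_pos: [0.4726, 0.4164, 0.0767]
orientation: [3.061, 0.694, -0.008]
contact_force: [0.0, -0.2, 0.6]
grip_width: 0.0851
gripper_force: 0.0
clk 3.5 tcp [0.4726 0.4164 0.0767] close ang -64.5 j1 -0.55 j7 -2.25 shift [ 0.0019 -0.0031 -0.0033] turn [ 0.002  0.006 -0.   ] |d| 0.005
clock: 4.05
tcp_pos: [0.4746, 0.4187, 0.0812]
orientation: [-3.063, -0.694, -0.003]
contact_force: [-0.4, -1.0, 5.9]
grip_width: 0.065
gripper_force: 45.7
clock: 4.35
tcp_pos: [0.4746, 0.4187, 0.0811]
orientation: [-3.063, -0.694, -0.003]
contact_force: [-1.0, -1.7, 6.8]
grip_width: 0.0644
gripper_force: 45.7
```

```bash
P="python3 -m pendant"
$P '0 0 -.02 0 0 0;0 0 -.05 0 0 0;0 0 -.08 0 0 0;0 0 -.1 0 0 0'
$P '-.021 .039 0 0 0 0;-.043 .078 0 0 0 0;-.064 .116 0 0 0 0;-.086 .155 0 0 0 0;-.107 .194 0 0 0 0'
$P '-.021 .039 0 0 0 0;-.043 .078 0 0 0 0;-.064 .116 0 0 0 0;-.086 .155 0 0 0 0;-.107 .194 0 0 0 0'
$P '0 0 0 0 0 0;0 0 0 0 0 0'
python3 -c "from h import *;go(.4485,-.0245,.112)"
python3 w.py pl1 .46 -.02 .1
```

```text
clock: 4.75
tcp_pos: [0.4743, 0.4185, 0.1819]
orientation: [-3.063, -0.694, -0.002]
contact_force: [0.3, 1.0, -0.9]
grip_width: 0.0645
gripper_force: 45.2
clock: 5.25
tcp_pos: [0.4605, 0.1951, 0.1799]
orientation: [3.063, 0.695, -0.0]
contact_force: [1.2, -0.7, -1.6]
grip_width: 0.0645
gripper_force: 45.2
clock: 5.75
tcp_pos: [0.4475, -0.0259, 0.1801]
orientation: [3.064, 0.695, 0.0]
contact_force: [0.5, -0.4, -1.7]
grip_width: 0.0648
gripper_force: 45.2
clock: 5.95
tcp_pos: [0.448, -0.0253, 0.1799]
orientation: [3.065, 0.69, -0.0]
contact_force: [1.1, 0.7, -2.2]
grip_width: 0.0646
gripper_force: 45.3
clk 6.0 tcp [ 0.448  -0.0253  0.1799] close ang -64.6 j1 0.26 j7 -1.39 shift [ 0.0008 -0.0005  0.0679] turn [ 0.  0. -0.] |d| 0.068
n 41189 zmax 44.3
all rect ((482.31280517578125, -10.707061767578125), (151.44503784179688, 199.8753662109375), 22.573270797729492) circ ((460.00537109375, -19.99724006652832), 99.99569702148438)
top circ ((457.637451171875, -20.01541519165039), 38.92333221435547) mean [471.2 -13.1 115.2]
```

View pics/w_pl1.png

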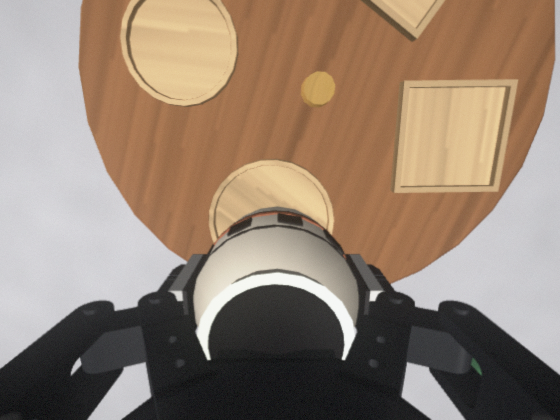

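The pot is held upright. The wrist view shows the square tray (corners around (404,80), (517,80), (500,192), (395,192)), the small round tray at (180,45), and the large tray's outer rim at x 210–333 with its top at y≈160. I'll check the tray positions with these before lowering.

Run:
```python
from h import *
i=camera_info("wrist")
print("square",onplane(i,[(404,80),(517,80),(500,192),(395,192)],.036).mean(0))
print("corners",onplane(i,[(404,80),(517,80),(500,192),(395,192)],.036).round(4).tolist())
print("small l,r,bot",onplane(i,[(121,45),(237,45),(183,105)],.036).round(4).tolist())
print("large",onplane(i,[(210,215),(333,215),(272,160)],.036).round(4).tolist())
print("finial",onplane(i,[(318,88)],.046).round(4))
```

```text
square [ 0.55501099 -0.10706268  0.036     ]
corners [[0.5721, -0.0566, 0.036], [0.6041, -0.1233, 0.036], [0.5382, -0.1583, 0.036], [0.5056, -0.0901, 0.036]]
small l,r,bot [[0.5125, 0.1166, 0.036], [0.5441, 0.05, 0.036], [0.4956, 0.068, 0.036]]
large [[0.4328, 0.0229, 0.036], [0.4714, -0.0582, 0.036], [0.4882, -0.001, 0.036]]
finial [[ 0.542  -0.0075  0.046 ]]
```

```bash
P="python3 -m pendant"
$P '.002 -.002 .02 0 0 0;.002 -.002 .04 0 0 0;.002 -.002 .055 0 0 0;.002 -.002 .063 0 0 0;.002 -.002 .066 0 0 0'
$P '0 0 0 0 0 0;0 0 .001 0 0 0;0 0 .001 0 0 0'
$P '0 0 0 0 0 0;0 0 0 0 0 0;0 0 0 0 0 0;0 0 0 0 0 0' 0.085
$P '0 0 -.02 0 0 0;0 0 -.05 0 0 0;0 0 -.09 0 0 0;0 0 -.13 0 0 0;0 0 -.17 0 0 0'
python3 -c "from h import *;go(.633,-.268,.29,-27)"
```

```text
clock: 6.5
tcp_pos: [0.449, -0.0201, 0.1133]
orientation: [-3.062, -0.698, 0.001]
contact_force: [0.4, 0.5, -2.2]
grip_width: 0.0646
gripper_force: 45.2
clock: 6.8
tcp_pos: [0.4496, -0.0214, 0.1134]
orientation: [3.064, 0.694, 0.002]
contact_force: [-0.1, -0.9, -1.8]
grip_width: 0.0646
gripper_force: 45.2
clock: 7.2
tcp_pos: [0.4493, -0.0215, 0.1131]
orientation: [3.064, 0.694, 0.001]
contact_force: [-0.5, -0.3, -0.7]
grip_width: 0.0855
gripper_force: 0.0
clock: 7.7
tcp_pos: [0.4487, -0.0214, 0.2845]
orientation: [-3.064, -0.695, 0.0]
contact_force: [-0.1, -0.9, -0.4]
grip_width: 0.0849
gripper_force: 0.0
clk 7.7 tcp [ 0.4487 -0.0214  0.2845] close ang -64.4 j1 0.31 j7 -1.30 shift [ 0.0599  0.302  -0.0056] turn [-0.     0.    -0.654] |d| 0.308
```

```bash
P="python3 -m pendant"
$P '.006 .03 0 0 0 0;.012 .06 0 0 0 0;.018 .09 0 0 0 0;.024 .12 0 0 0 0;.03 .151 0 0 0 0'
$P '.006 .03 0 0 0 -.13;.012 .06 0 0 0 -.26;.018 .09 0 0 0 -.39;.024 .12 0 0 0 -.52;.03 .151 0 0 0 -.654'
$P '0 0 0 0 0 0;-.03 0 0 0 0 0;-.03 0 0 0 0 0'
python3 w.py pitch .633 -.268 .065
python3 -c "from h import *;go(.633,-.268,.18,-27)"
```

```text
clock: 8.2
tcp_pos: [0.5418, -0.1457, 0.2829]
orientation: [3.064, 0.695, -0.0]
contact_force: [0.3, 0.9, 0.4]
grip_width: 0.0851
gripper_force: 0.0
clock: 8.7
tcp_pos: [0.634, -0.269, 0.2827]
orientation: [-2.674, -1.649, 0.0]
contact_force: [0.9, 0.0, -0.4]
grip_width: 0.0848
gripper_force: 0.0
clock: 9.0
tcp_pos: [0.6175, -0.2991, 0.2822]
orientation: [2.683, 1.633, -0.005]
contact_force: [-0.8, -1.0, -0.6]
grip_width: 0.0849
gripper_force: 0.0
n 2768 zmax 82.8
all rect ((637.595703125, -265.5811767578125), (75.99476623535156, 48.72976303100586), 3.2508299350738525) circ ((637.605224609375, -263.8319091796875), 42.94404602050781)
top circ ((631.9677734375, -268.41131591796875), 35.73332595825195) mean [ 630.4 -268.2   80.1]
clk 9.1 tcp [ 0.6184 -0.297   0.2824] close ang -27.3 j1 0.64 j7 -0.30 shift [ 0.0327 -0.0002  0.1024] turn [-0.001  0.002 -0.004] |d| 0.107
```

View pics/w_pitch.png

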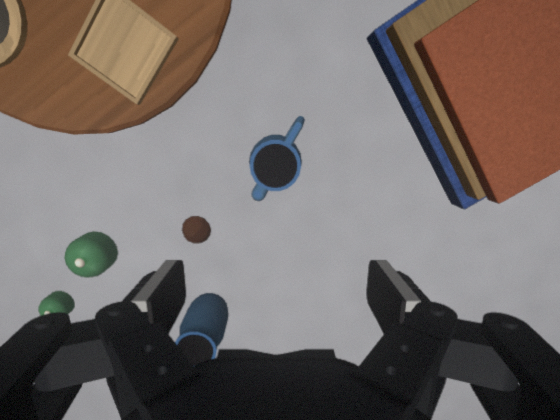

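The pitcher's mouth is at (275,165), its handle tip at (300,119) and its spout at (258,196). The books are at the upper right and the jar at (203,330). I'll work out the axis direction on the rim plane.

Run:
```python
from h import *
i=camera_info("wrist"); it=camera_info("top")
def ang(a,b): return np.degrees(np.arctan2(*(a-b)[[1,0]]))
m,h,s=onplane(i,[(275,165)],.076)[0],onplane(i,[(300,119)],.062)[0],onplane(i,[(258,196)],.072)[0]
print(m.round(4),h.round(4),s.round(4),"ang",ang(h,m),ang(m,s),ang(h,s))
f=lambda u,v:(385-30+(u-520)*60/260,162-30+v*60/260)
m2,h2,s2=onplane(it,[f(667,115)],.076)[0],onplane(it,[f(613,72)],.064)[0],onplane(it,[f(702,158)],.072)[0]
print("top",m2.round(4),ang(h2,m2),ang(m2,s2)); 
p,w=cv2.imread("pics/w_pitch.png"),None
print("tri mouth",tri(i,[(275,165)],it,[f(667,115)]))
b=onplane(i,[(466,206),(368,38)],.03); print("books edge",b.round(3).tolist())
go(m[0],m[1],.16,-56)
```

```text
[ 0.6334 -0.2651  0.076 ] [ 0.6719 -0.2399  0.062 ] [ 0.6057 -0.2839  0.072 ] ang 33.12492465310345 34.210012566030244 33.58201177448832
top [ 0.6347 -0.271   0.076 ] 40.35750263046504 37.70175013058268
tri mouth (array([ 0.63282155, -0.26641444,  0.08426703]), np.float64(0.004818374885496249))
books edge [[0.795, -0.405, 0.03], [0.764, -0.204, 0.03]]
clk 9.1 tcp [ 0.6184 -0.297   0.2824] close ang -27.3 j1 0.64 j7 -0.30 shift [ 0.0355 -0.0012  0.1224] turn [-0.001  0.002  0.502] |d| 0.127
```

```bash
P="python3 -m pendant"
$P '.02 0 0 0 0 .14;.0325 0 .02 0 0 .28;.0325 0 .05 0 0 .42;.0325 0 .08 0 0 .483;.0325 0 .09 0 0 .483'
python3 -c "from h import *;go(.633,-.268,.088,-55)"
$P '0 0 .03 0 0 0;0 0 .06 0 0 0;0 0 .085 0 0 0;0 0 .104 0 0 0;0 0 .104 0 0 0'
python3 -c "from h import *;go(.633,-.268,.088,-55)"
$P '0 0 0 0 0 0;0 0 0 0 0 0;0 0 0 0 0 0;0 0 0 0 0 0;0 0 0 0 0 0' 0.03 40
$P '0 0 0 0 0 0;0 0 0 0 0 0;0 0 0 0 0 0'
```

```text
clock: 9.55
tcp_pos: [0.6332, -0.2637, 0.1897]
orientation: [-2.99, -0.954, 0.006]
contact_force: [-0.0, 0.6, -0.4]
grip_width: 0.0848
gripper_force: 0.0
clk 9.6 tcp [ 0.6332 -0.2637  0.1897] close ang -54.6 j1 0.51 j7 -0.81 shift [-0.0024  0.0039  0.1017] turn [-0.005  0.003  0.007] |d| 0.102
clock: 10.05
tcp_pos: [0.6334, -0.2649, 0.0866]
orientation: [-2.99, -0.955, 0.005]
contact_force: [0.0, -0.3, 0.6]
grip_width: 0.0848
gripper_force: 0.0
clk 10.1 tcp [ 0.6334 -0.2649  0.0866] close ang -54.6 j1 0.49 j7 -0.85 shift [-0.0021  0.0022 -0.0014] turn [-0.004  0.002  0.007] |d| 0.003
clock: 10.55
tcp_pos: [0.6358, -0.2661, 0.0911]
orientation: [2.992, 0.953, 0.004]
contact_force: [-1.6, 0.8, 6.8]
grip_width: 0.0511
gripper_force: 42.2
clock: 10.85
tcp_pos: [0.6358, -0.2661, 0.0911]
orientation: [2.992, 0.953, 0.004]
contact_force: [-1.3, -0.0, 6.9]
grip_width: 0.0508
gripper_force: 42.2
```

```bash
P="python3 -m pendant"
$P '0 0 -.02 0 0 0;0 0 -.05 0 0 0;0 0 -.08 0 0 0;0 0 -.1 0 0 0;0 0 -.1 0 0 0'
$P '.005 -.035 0 0 0 0;.01 -.07 0 0 0 0;.014 -.106 0 0 0 0;.019 -.141 0 0 0 0;.024 -.176 0 0 0 0'
$P '0 0 0 0 0 0;0 0 0 0 0 0'
python3 -c "from h import *;go(.554,-.108,.123)"
python3 w.py pl2 .554 -.108 .06
```

```text
clock: 11.35
tcp_pos: [0.6365, -0.2664, 0.1929]
orientation: [2.989, 0.952, 0.009]
contact_force: [1.6, -0.1, -2.0]
grip_width: 0.0509
gripper_force: 42.6
clock: 11.85
tcp_pos: [0.5508, -0.1072, 0.1877]
orientation: [-2.993, -0.953, 0.002]
contact_force: [0.2, 0.3, -2.0]
grip_width: 0.0512
gripper_force: 42.6
clock: 12.05
tcp_pos: [0.5518, -0.1077, 0.1882]
orientation: [-2.992, -0.956, 0.002]
contact_force: [0.5, 0.1, -1.3]
grip_width: 0.0507
gripper_force: 42.7
clk 12.1 tcp [ 0.5518 -0.1077  0.1882] close ang -54.6 j1 0.35 j7 -1.05 shift [0.0017 0.0016 0.0652] turn [-0.001  0.001  0.   ] |d| 0.065
n 12643 zmax 112.2
all rect ((561.7058715820312, -102.41500854492188), (99.83045959472656, 119.7012939453125), 35.43619918823242) circ ((554.0092163085938, -107.98347473144531), 59.98234939575195)
top circ ((553.431396484375, -105.76513671875), 25.335285186767578) mean [564.2 -95.9 116.1]
```

View pics/w_pl2.png

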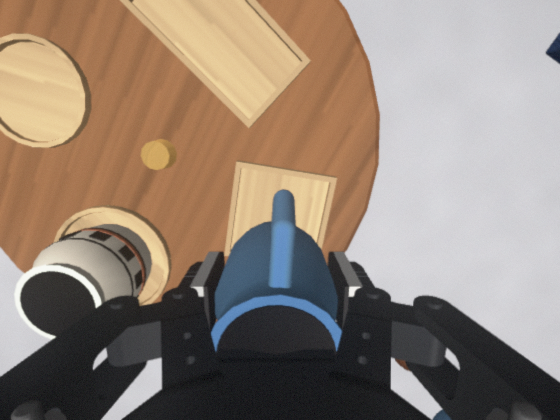

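The pitcher is held squarely with its handle at (284,230). The square tray's far corners are at (238,163) and (336,178), and the pot stands inside its tray. I'll lower the pitcher.

```bash
P="python3 -m pendant"
$P '.002 .002 .02 0 0 0;.002 .002 .04 0 0 0;.002 .002 .055 0 0 0;.002 .002 .061 0 0 0;.002 .002 .064 0 0 0'
$P '0 0 0 0 0 0;0 0 .001 0 0 0;0 0 .001 0 0 0'
$P '0 0 0 0 0 0;0 0 0 0 0 0;0 0 0 0 0 0;0 0 0 0 0 0;0 0 0 0 0 0' 0.085
$P '0 0 -.02 0 0 0;0 0 -.05 0 0 0;0 0 -.09 0 0 0;0 0 -.13 0 0 0;0 0 -.17 0 0 0'
python3 -c "from h import *;go(.37,-.262,.25)"
```

```text
clock: 12.6
tcp_pos: [0.5551, -0.1094, 0.1241]
orientation: [-2.993, -0.952, 0.002]
contact_force: [-0.2, -0.4, -1.8]
grip_width: 0.0509
gripper_force: 42.6
clock: 12.9
tcp_pos: [0.5556, -0.1089, 0.1245]
orientation: [2.993, 0.953, 0.002]
contact_force: [-0.2, 0.2, -1.5]
grip_width: 0.0509
gripper_force: 42.6
clock: 13.4
tcp_pos: [0.5552, -0.1088, 0.124]
orientation: [2.993, 0.954, 0.0]
contact_force: [-0.3, -0.1, 0.3]
grip_width: 0.085
gripper_force: 0.0
clock: 13.9
tcp_pos: [0.5549, -0.1088, 0.2955]
orientation: [-2.993, -0.954, 0.0]
contact_force: [0.9, -0.1, 0.5]
grip_width: 0.0851
gripper_force: 0.0
clk 13.9 tcp [ 0.5549 -0.1088  0.2955] close ang -54.7 j1 0.38 j7 -1.00 shift [-0.2394  0.018   0.0455] turn [-0.  0.  0.] |d| 0.244
```

```bash
P="python3 -m pendant"
$P '-.048 .004 0 0 0 0;-.096 .008 .01 0 0 0;-.144 .011 .02 0 0 0;-.192 .015 .03 0 0 0;-.239 .018 .04 0 0 0'
$P '0 0 0 0 0 0;0 0 0 0 0 0'
python3 w.py wt .386 -.268 .042
python3 -c "from h import *;go(.387,-.267,.071)"
```

```text
clock: 14.4
tcp_pos: [0.3689, -0.2628, 0.2538]
orientation: [2.993, 0.953, 0.001]
contact_force: [0.5, -1.4, -0.0]
grip_width: 0.0849
gripper_force: 0.0
clock: 14.6
tcp_pos: [0.3698, -0.2624, 0.2539]
orientation: [-2.995, -0.949, 0.0]
contact_force: [0.8, 0.5, 0.4]
grip_width: 0.0849
gripper_force: 0.0
n 1956 zmax 40.6
all rect ((385.0066833496094, -266.2671203613281), (48.33717346191406, 48.91023254394531), 34.62491226196289) circ ((384.9302978515625, -266.88665771484375), 24.939672470092773)
top circ ((385.0911865234375, -266.59295654296875), 22.008569717407227) mean [ 385.6 -266.2   35.5]
clk 14.7 tcp [ 0.3711 -0.2616  0.2542] close ang -54.7 j1 0.73 j7 -0.55 shift [0.0097 0.0134 0.1832] turn [ 0.001 -0.001  0.   ] |d| 0.184
```

View pics/w_wt.png

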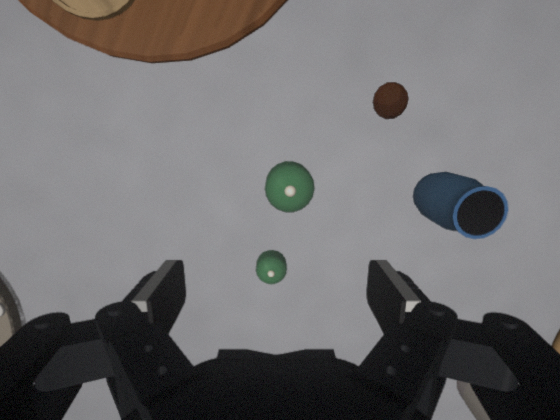

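The paperweight is at (290,187), the smaller look-alike at (271,267), the jar at (480,212) and the pine cone at (390,100). Before going this low I'll check from depth how far ahead the open fingertips stand.

Run:
```python
from h import *
i=camera_info("wrist"); o=r.get_obs(); p,d=grab_frame("wrist")
w=cloud(i,d); M=Ro.from_rotvec(o["orientation"]).as_matrix(); t=(w-o["tcp_pos"])@M
for s in (slice(100,220),slice(350,470)):
    q=t[255:400,s].reshape(-1,3); q=q[(q[:,2]<.12)&(q[:,2]>.0)]
    j=q[:,2]>np.percentile(q[:,2],99); print("tip z",np.percentile(q[:,2],[50,90,99,100]).round(4),"at",q[j].mean(0).round(4))
go(.3855,-.2675,.073)
```

```text
tip z [0.0235 0.0478 0.0562 0.0584] at [-0.0001 -0.0434  0.057 ]
tip z [0.0147 0.0459 0.0556 0.0585] at [-0.0002  0.0418  0.0569]
clk 14.7 tcp [ 0.3718 -0.2612  0.2543] close ang -54.6 j1 0.73 j7 -0.55 shift [0.0074 0.013  0.1813] turn [ 0.001 -0.001  0.   ] |d| 0.182
```

```bash
P="python3 -m pendant"
$P '.007 .013 .02 0 0 0;.007 .013 .05 0 0 0;.007 .013 .09 0 0 0;.007 .013 .12 0 0 0;.007 .013 .12 0 0 0'
python3 -c "from h import *;go(.3855,-.2675,.072)"
```

```text
clock: 15.2
tcp_pos: [0.3834, -0.266, 0.131]
orientation: [-2.987, -0.957, 0.006]
contact_force: [-1.0, 0.4, -0.3]
grip_width: 0.0852
gripper_force: 0.0
clk 15.2 tcp [ 0.3834 -0.266   0.131 ] close ang -54.5 j1 0.68 j7 -0.64 shift [0.001  0.0028 0.059 ] turn [-0.006  0.002  0.   ] |d| 0.059
```

```bash
P="python3 -m pendant"
$P '0 .001 .02 0 0 0;0 .001 .04 0 0 0;0 .001 .055 0 0 0;0 .001 .06 0 0 0;0 .001 .06 0 0 0'
$P '0 0 0 0 0 0;0 0 0 0 0 0;0 0 0 0 0 0;0 0 0 0 0 0;0 0 0 0 0 0' 0.03 40
$P '0 0 0 0 0 0;0 0 0 0 0 0;0 0 0 0 0 0'
$P '0 0 -.02 0 0 0;0 0 -.05 0 0 0;0 0 -.08 0 0 0;0 0 -.11 0 0 0;0 0 -.13 0 0 0'
python3 -c "from h import *;go(.527,.081,.2)"
```

```text
clock: 15.7
tcp_pos: [0.3855, -0.2689, 0.0746]
orientation: [2.992, 0.955, 0.001]
contact_force: [-0.1, 0.1, 0.4]
grip_width: 0.0856
gripper_force: 0.0
clock: 16.2
tcp_pos: [0.385, -0.2694, 0.075]
orientation: [2.992, 0.953, 0.001]
contact_force: [-0.3, 0.8, 7.4]
grip_width: 0.0483
gripper_force: 40.4
clock: 16.5
tcp_pos: [0.385, -0.2694, 0.075]
orientation: [2.992, 0.953, 0.001]
contact_force: [-0.4, 1.8, 8.6]
grip_width: 0.0479
gripper_force: 40.4
clock: 17.0
tcp_pos: [0.3847, -0.2693, 0.2062]
orientation: [2.992, 0.953, 0.002]
contact_force: [0.1, -0.2, -1.8]
grip_width: 0.0479
gripper_force: 43.1
clk 17.0 tcp [ 0.3847 -0.2693  0.2062] close ang -54.7 j1 0.72 j7 -0.59 shift [ 0.3187 -0.2035  0.006 ] turn [ 0.002 -0.001  0.   ] |d| 0.378
```

```bash
P="python3 -m pendant"
$P '.032 -.02 -.02 0 0 0;.064 -.041 -.02 0 0 0;.096 -.061 -.02 0 0 0;.128 -.082 -.02 0 0 0;.159 -.102 -.02 0 0 0'
$P '.032 -.02 0 0 0 0;.064 -.041 0 0 0 0;.096 -.061 0 0 0 0;.128 -.082 0 0 0 0;.159 -.102 0 0 0 0'
$P '0 0 0 0 0 0;0 0 0 0 0 0'
python3 -c "from h import *;go(.527,.081,.107)"
python3 w.py pl3 .527 .081 .06
```

```text
clock: 17.5
tcp_pos: [0.4552, -0.0925, 0.2243]
orientation: [2.993, 0.953, 0.0]
contact_force: [-0.6, 0.1, -1.9]
grip_width: 0.0485
gripper_force: 43.1
clock: 18.0
tcp_pos: [0.5259, 0.0826, 0.2241]
orientation: [2.993, 0.953, -0.0]
contact_force: [0.7, -0.5, -1.8]
grip_width: 0.0482
gripper_force: 43.1
clock: 18.2
tcp_pos: [0.5255, 0.082, 0.2239]
orientation: [-2.992, -0.957, 0.001]
contact_force: [-0.5, -0.7, -2.0]
grip_width: 0.0482
gripper_force: 43.1
clk 18.2 tcp [0.5255 0.082  0.2239] close ang -54.5 j1 0.09 j7 -1.41 shift [0.0007 0.0017 0.1169] turn [-0.     0.001  0.   ] |d| 0.117
n 10374 zmax 37.9
all rect ((535.2638549804688, 86.24543762207031), (99.78416442871094, 119.47541046142578), 33.394832611083984) circ ((527.0036010742188, 81.00079345703125), 59.993186950683594)
top circ ((527.0036010742188, 81.00079345703125), 59.993186950683594) mean [539.9  89.5  31.3]
```

View pics/w_pl3.png

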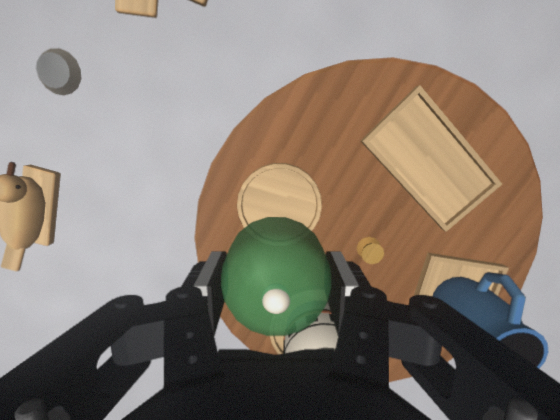

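The paperweight is held level. The small tray's rim spans x 238–322 with its top at y 164, the oblong tray's corners are (421,87), (500,182), (447,230) and (362,142), and the pitcher stands in its tray. I'll check the tray position from here.

Run:
```python
from h import *
i=camera_info("wrist")
print("small",onplane(i,[(280,204),(238,204),(322,204),(280,164)],.036).round(4).tolist())
c=onplane(i,[(421,87),(500,182),(447,230),(362,142)],.036); print("oblong",c.mean(0).round(4),c.round(4).tolist())
print("long ang",[np.degrees(np.arctan2(*(a-b)[[1,0]])) for a,b in((c[0],c[1]),(c[3],c[2]))])
print("finial",onplane(i,[(371,251)],.046))
```

```text
small [[0.5299, 0.0803, 0.036], [0.5088, 0.1101, 0.036], [0.551, 0.0505, 0.036], [0.5581, 0.1004, 0.036]]
oblong [ 0.6336 -0.0041  0.036 ] [[0.6716, 0.0448, 0.036], [0.6545, -0.0619, 0.036], [0.5966, -0.0551, 0.036], [0.6118, 0.0557, 0.036]]
long ang [np.float64(80.91812790013924), np.float64(82.17163484852733)]
finial [[ 0.54341674 -0.0075631   0.046     ]]
```

```bash
P="python3 -m pendant"
$P '.001 .003 .03 0 0 0;.001 .003 .06 0 0 0;.001 .003 .085 0 0 0;.001 .003 .1 0 0 0;.001 .003 .11 0 0 0'
$P '0 0 .003 0 0 0;0 0 .006 0 0 0;0 0 .006 0 0 0;0 0 .006 0 0 0'
$P '0 0 0 0 0 0;0 0 0 0 0 0;0 0 0 0 0 0;0 0 0 0 0 0;0 0 0 0 0 0' 0.085
$P '0 0 -.02 0 0 0;0 0 -.05 0 0 0;0 0 -.09 0 0 0;0 0 -.13 0 0 0;0 0 -.16 0 0 0'
python3 -c "from h import *;go(.36,.26,.26,-67)"
```

```text
clock: 18.75
tcp_pos: [0.5279, 0.078, 0.1129]
orientation: [2.994, 0.951, -0.002]
contact_force: [1.2, 0.0, -1.0]
grip_width: 0.0483
gripper_force: 43.0
clock: 19.15
tcp_pos: [0.5289, 0.0794, 0.1087]
orientation: [2.993, 0.953, 0.002]
contact_force: [-0.1, 0.1, -2.1]
grip_width: 0.0483
gripper_force: 43.1
clock: 19.65
tcp_pos: [0.5285, 0.0794, 0.108]
orientation: [2.993, 0.954, 0.0]
contact_force: [-0.1, -0.7, 0.5]
grip_width: 0.0853
gripper_force: 0.0
clock: 20.15
tcp_pos: [0.5287, 0.0795, 0.2704]
orientation: [2.993, 0.954, 0.003]
contact_force: [1.0, 0.3, -0.5]
grip_width: 0.0851
gripper_force: 0.0
clk 20.1 tcp [0.5287 0.0795 0.2704] close ang -54.7 j1 0.11 j7 -1.38 shift [-0.0333 -0.2448  0.0102] turn [ 0.001 -0.002  0.215] |d| 0.247
```

```bash
P="python3 -m pendant"
$P '-.006 -.048 0 0 0 .05;-.013 -.096 0 0 0 .1;-.02 -.144 0 0 0 .15;-.026 -.192 0 0 0 .2;-.033 -.235 0 0 0 .26'
$P '0 0 0 0 0 0;0 0 0 0 0 0'
python3 w.py bird .384 .262 .065
python3 -c "from h import *;go(.384,.262,.08,-70)"
```

```text
clock: 20.65
tcp_pos: [0.3638, 0.2534, 0.2682]
orientation: [-3.092, -0.555, -0.001]
contact_force: [1.0, 1.0, 0.1]
grip_width: 0.0849
gripper_force: 0.0
clock: 20.85
tcp_pos: [0.365, 0.2525, 0.2681]
orientation: [3.09, 0.562, 0.001]
contact_force: [0.5, -1.5, 0.1]
grip_width: 0.085
gripper_force: 0.0
n 2476 zmax 55.1
all rect ((383.9934387207031, 266.7328186035156), (101.68987274169922, 32.19179153442383), 19.654888153076172) circ ((383.5779724121094, 267.5710754394531), 50.97789764404297)
top circ ((408.3358154296875, 274.883056640625), 19.821735382080078) mean [411.6 276.4  51.8]
clk 20.9 tcp [0.3659 0.2516 0.2679] close ang -69.5 j1 -0.22 j7 -2.08 shift [ 0.0206 -0.0035  0.1879] turn [ 0.001 -0.     0.008] |d| 0.189
```

View pics/w_bird.png

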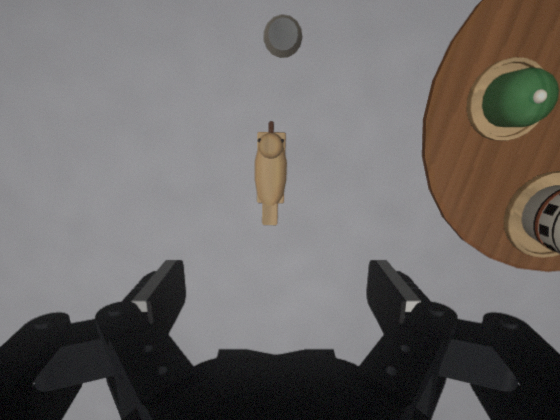

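The folded bird lies along the tool's x axis, beak at (271,123) and tail at (270,225). The paperweight and pot both stand in their trays. I'll grasp the bird over its origin.

```bash
P="python3 -m pendant"
$P '.024 -.005 .02 0 0 0;.024 -.005 .05 0 0 0;.024 -.005 .09 0 0 0;.024 -.005 .11 0 0 0;.024 -.005 .11 0 0 0' 0.085 30
python3 -c "from h import *;go(.387,.265,.079)"
$P '0 0 .02 0 0 0;0 0 .045 0 0 0;0 0 .065 0 0 0;0 0 .078 0 0 0;0 0 .078 0 0 0'
$P '0 0 0 0 0 0;0 0 0 0 0 0;0 0 0 0 0 0;0 0 0 0 0 0;0 0 0 0 0 0' 0.015 30
$P '0 0 0 0 0 0;0 0 0 0 0 0;0 0 0 0 0 0;0 0 0 0 0 0'
python3 -c "from h import *;go(.387,.265,.079)"
```

```text
clock: 21.4
tcp_pos: [0.3861, 0.2624, 0.1551]
orientation: [3.09, 0.553, -0.009]
contact_force: [0.4, -0.6, 0.5]
grip_width: 0.0854
gripper_force: 0.0
clk 21.4 tcp [0.3861 0.2624 0.1551] close ang -69.7 j1 -0.31 j7 -2.23 shift [ 0.0022 -0.0022  0.0761] turn [ 0.002  0.006 -0.   ] |d| 0.076
clock: 21.9
tcp_pos: [0.3867, 0.2643, 0.0794]
orientation: [3.091, 0.556, -0.002]
contact_force: [-0.4, -0.7, 1.1]
grip_width: 0.0846
gripper_force: 0.0
clock: 22.4
tcp_pos: [0.3868, 0.2653, 0.0807]
orientation: [-3.091, -0.557, -0.002]
contact_force: [-0.6, -1.1, 7.2]
grip_width: 0.0316
gripper_force: 30.5
clock: 22.8
tcp_pos: [0.3868, 0.2653, 0.0807]
orientation: [-3.091, -0.557, -0.002]
contact_force: [-0.5, -1.2, 7.0]
grip_width: 0.0316
gripper_force: 30.6
clk 22.8 tcp [0.3868 0.2653 0.0807] close ang -69.6 j1 -0.39 j7 -2.35 shift [0.0001 0.0004 0.0017] turn [-0.    -0.001 -0.   ] |d| 0.002
```

```bash
P="python3 -m pendant"
$P '0 0 -.02 0 0 0;0 0 -.05 0 0 0;0 0 -.09 0 0 0;0 0 -.12 0 0 0;0 0 -.14 0 0 0'
$P '.014 .034 0 0 0 0;.027 .068 0 0 0 0;.041 .101 0 0 0 0;.055 .135 0 0 0 0;.068 .169 0 0 0 0'
$P '.014 .034 0 0 0 0;.027 .068 0 0 0 0;.041 .101 0 0 0 0;.055 .135 0 0 0 0;.068 .169 0 0 0 0'
$P '0 0 0 0 0 -.11;0 0 0 0 0 -.22;0 0 0 0 0 -.33;0 0 0 0 0 -.44;0 0 0 0 0 -.55'
$P '0 0 0 0 0 -.11;0 0 0 0 0 -.22;0 0 0 0 0 -.33;0 0 0 0 0 -.44;0 0 0 0 0 -.516'
$P '0 0 0 0 0 0;0 0 0 0 0 0'
python3 -c "from h import *;go(.6335,-.004,.112,-8.5)"
python3 w.py pl4 .6335 -.004 .06
```

```text
clock: 23.3
tcp_pos: [0.3866, 0.2654, 0.2223]
orientation: [-3.091, -0.557, -0.004]
contact_force: [0.4, -0.8, -2.1]
grip_width: 0.0315
gripper_force: 30.0
clock: 23.8
tcp_pos: [0.5098, 0.1291, 0.22]
orientation: [3.092, 0.558, 0.0]
contact_force: [0.4, 0.4, -0.2]
grip_width: 0.0312
gripper_force: 30.1
clock: 24.3
tcp_pos: [0.6325, -0.0054, 0.2198]
orientation: [-3.092, -0.558, 0.0]
contact_force: [-0.1, 0.7, -0.4]
grip_width: 0.0315
gripper_force: 30.1
clock: 24.8
tcp_pos: [0.6315, -0.0043, 0.2198]
orientation: [-2.821, -1.382, 0.001]
contact_force: [-0.0, 0.0, -0.8]
grip_width: 0.0317
gripper_force: 30.1
clock: 25.3
tcp_pos: [0.6315, -0.0044, 0.2197]
orientation: [-2.375, -2.056, 0.001]
contact_force: [0.2, -0.6, -1.1]
grip_width: 0.0317
gripper_force: 30.1
clock: 25.5
tcp_pos: [0.6316, -0.0044, 0.2198]
orientation: [-2.382, -2.048, 0.0]
contact_force: [0.3, 0.0, -2.2]
grip_width: 0.0318
gripper_force: 30.1
clk 25.5 tcp [ 0.6316 -0.0044  0.2198] close ang -8.6 j1 0.37 j7 -0.57 shift [0.0007 0.0019 0.1078] turn [-0.     0.    -0.002] |d| 0.108
n 8864 zmax 38.3
all rect ((635.1985473632812, 5.3203125), (100.96006774902344, 119.87211608886719), 79.6189193725586) circ ((633.4921264648438, -3.9845499992370605), 59.99172592163086)
top circ ((633.4921264648438, -3.9845499992370605), 59.99172592163086) mean [637.   12.2  31.6]
```

View pics/w_pl4.png

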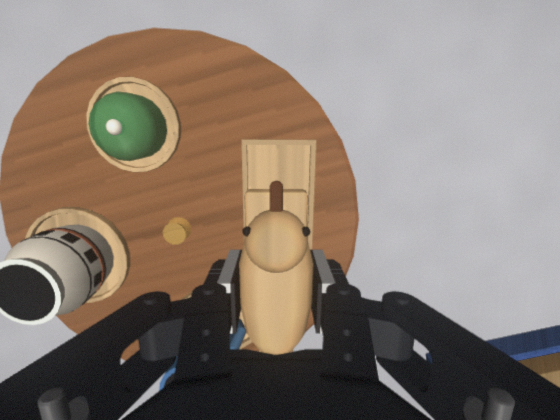

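The bird is lined up with the oblong tray: rim from x 242 to 316, bird centred at 277. The paperweight and pot sit inside their trays. Lowering the bird now.

```bash
P="python3 -m pendant"
$P '.001 .002 .03 0 0 0;.001 .002 .06 0 0 0;.001 .002 .08 0 0 0;.001 .002 .095 0 0 0;.001 .002 .103 0 0 0'
$P '0 0 .002 0 0 0;0 0 .004 0 0 0;0 0 .004 0 0 0;0 0 .004 0 0 0'
python3 -c "from h import *;go(.6335,-.004,.1127,-8.5)"
$P '0 0 0 0 0 0;0 0 0 0 0 0;0 0 0 0 0 0;0 0 0 0 0 0;0 0 0 0 0 0' 0.075
$P '0 0 -.02 0 0 0;0 0 -.05 0 0 0;0 0 -.09 0 0 0;0 0 -.13 0 0 0;0 0 -.17 0 0 0'
$P '-.04 0 0 0 0 0;-.08 0 0 0 0 0;-.12 0 0 0 0 0;-.12 0 0 0 0 0;-.12 0 0 0 0 0'
python3 - <<'E'
from h import *
p,_=grab_frame("top"); q,_=grab_frame("scene"); w,_=grab_frame("wrist")
f=lambda im,u,v,s=80:cv2.convertScaleAbs(cv2.resize(im[v-s:v+s,u-s:u+s],(400,400),interpolation=cv2.INTER_CUBIC),alpha=1.5)
cv2.imwrite("pics/fin.png",np.hstack([f(p,290,200),f(q,300,210)])); cv2.imwrite("pics/finw.png",w); cv2.imwrite("pics/fint.png",p)
E
```

```text
clock: 26.05
tcp_pos: [0.6335, -0.0035, 0.1156]
orientation: [-2.38, -2.05, 0.002]
contact_force: [-0.6, 0.4, -1.5]
grip_width: 0.0318
gripper_force: 30.1
clock: 26.45
tcp_pos: [0.6344, -0.0035, 0.1137]
orientation: [2.379, 2.05, 0.002]
contact_force: [-0.4, 0.1, -0.4]
grip_width: 0.0312
gripper_force: 30.1
clk 26.4 tcp [ 0.6344 -0.0035  0.1137] close ang -8.5 j1 0.32 j7 -0.64 shift [-0.0006 -0.0008  0.001 ] turn [ 0.001 -0.     0.   ] |d| 0.001
clock: 26.95
tcp_pos: [0.6339, -0.0036, 0.1129]
orientation: [2.38, 2.051, -0.0]
contact_force: [0.5, 0.3, 0.2]
grip_width: 0.0751
gripper_force: 0.0
clock: 27.45
tcp_pos: [0.6336, -0.0035, 0.2844]
orientation: [-2.379, -2.051, 0.0]
contact_force: [0.1, -0.5, 0.0]
grip_width: 0.0752
gripper_force: 0.0
clock: 27.95
tcp_pos: [0.6159, -0.1235, 0.2828]
orientation: [-2.382, -2.048, 0.0]
contact_force: [0.6, 1.0, 0.1]
grip_width: 0.0748
gripper_force: 0.0
```

View pics/fin.png

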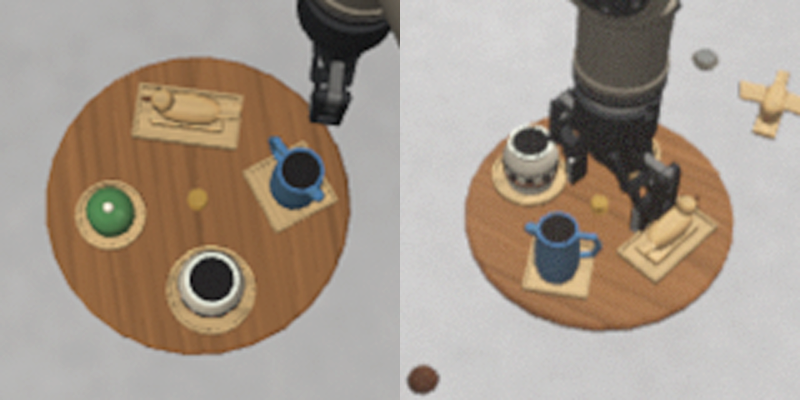

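View pics/finw.png

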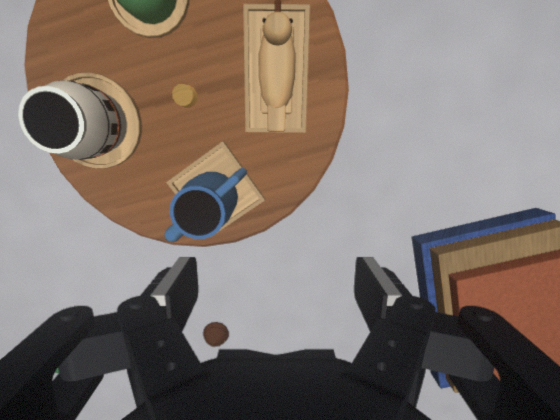

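All four stand inside their trays. In the wrist view the bird is centred at (277,70) and the pitcher is in the square tray at (215,190). In the top view the paperweight and pot are centred in theirs, and the gripper is clear, so I'm handing in.

```bash
python3 -c "from bench import r;print(r.hand_in())"
```

```text
the job is handed in; nothing more can be done
None
```

The pot, pitcher, paperweight and juniper bird were placed upright in their own trays in that order, the jar and winged bird were left alone, and the job was handed in at about 28 s; no verdict came back.

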